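# Balance a mallet head on the brass bar

## Robot

A 6-joint arm with a two-finger parallel gripper is mounted at the origin on the work surface. World frame = base frame: x ahead of the robot, y to its left, z up, the work surface at z = 0. Lengths are in m, angles in degrees, forces in N, time in s.
With the tool pointing down it reaches from about 0.375 to 0.9 m from the base axis. Payload 3.1 kg.
Tool frame: the origin (TCP) lies where the fingers leave the gripper's body, on its centre line; the fingertips stand bot.tips_ahead ahead of it and the grasp point (between the pads) lies 51 mm ahead of it (bot.tips_ahead is the distance from the TCP to the fingertips, in m); z points along the fingers, x is the direction in which the jaws open and shut, and the axes are right-handed (so a half turn about z gives the same grasp; the last joint's range is limited). The gripper opens to 87 mm and grips with 3 to 60 N. Pads are 19 mm wide; open, the fingers measure 117 mm over their backs; the gripper's body (75 mm by 190 mm) begins 51 mm behind the grasp point.
Start: joints at [-77.722, 30.224, 82.088, -0, 67.689, -10.227], TCP at [0.239, -0.577, 0.292] pointing down, gripper open.
Joint ranges: [-176.69, 176.69], [-43.24, 126.21], [12.49, 139.97], [-82, 262], [0, 151.66], [-163.58, 163.58]. Speed limits (degrees/s): [159.86, 159.86, 180, 180, 180, 180].

## Interface

Orientations are given as a 3x3 rotation matrix whose columns are the frame's x, y, z axes.
In Python, from rig import bot, vision, nets gives the robot as it stands.
- The arm moves only by the tool play_rows, never from a script. Its argument "series" is a list of rows, each an object of numbers: "tx", "ty", "tz": the shift along the world's x, y, z as a fraction of full scale; "turn": the turn about the world's z as a fraction of full scale. A call has 1 to 10 rows; each row shifts and turns the commanded pose from where the row before left it; what a row does not reach is not made up. Full scale, the value 1, is 0.8 m for a shift and 60 degrees for a turn. A row lasts 1/10 s, in which the tool goes at most 50 mm and 8.59 degrees, less where a joint would pass 70% of its speed; a pose out of reach is approached as far as the arm can. A call with a number of a shift or a turn outside -1 to 1 is refused whole. A call with a gripper value outside its range is refused whole. "gripper" is the opening, from 0 (shut) to 1 (fully open), set as the call begins (left out, the last holds). The fingers move at their own pace and stop on an object; the grip force is fixed at half the most. Time passes only in rows, so rows that do not move let the fingers close. It gives the time, the measured TCP pose, the force and the opening at its end, in the units of the state.
- bot.read_state(): the state, without advancing time (a new reading comes with each control period).
- vision.capture(name): name is "side" or "top"; returns a dict with "pixels" (480x640x3 uint8, blue, green, red), "fx", "fy", "cx", "cy" (pixels), "D" ([k1, k2, p1, p2, k3] as OpenCV has them; the pictures are not rectified), "extrinsics" (4x4, takes a point from camera to world coordinates). Camera axes: x right, y down, z forward; pixel columns grow to the right and rows downward; lengths in m; the calibration is good to about 2 mm. A picture is of the moment at which its call begins. There is no depth.
- bot.hand_in(): hands the job in, once; it reports no verdict.
Trained networks look in a picture, given as the dict that the camera call returned (one of the last four; its "shot" number tells which), for a name from the list of things; names that differ only in an ending like _2 or _b are one class to them, and where a whole thing is asked for, a point or a joint stands for the part that bears it (a point fixed in the world has none). Each returns a list of dicts, best first, with "confidence" (0 to 1); they miss things now and then, are a little off and sometimes report something else, mostly with a low value. They report only what shows in the picture. A call takes as long as a camera call. They do not tell look-alikes from the thing itself.
- nets.look_for(picture, query): "at" ([column, row] as shares, 0 to 1, of the picture: columns of its width, rows of its height, amid what is visible of it).
- nets.masks_of(picture, query): "region" (480x640 bool, what is visible of it) and "at" ([column, row] as shares, 0 to 1, of the picture: columns of its width, rows of its height, amid what is visible of it).
The state is a dict: "time_s": time; "joint_positions": joint angles; "qvel": joint speeds; "tau": joint torques, N m; "position": TCP position; "tcp_rot": TCP orientation; "force": force on the tool from outside, world axes, zero at the start; "moment": the same for the moment, N m; "opening": opening from 0.0 (shut) to 1.0 (fully open).
Only numpy, scipy, OpenCV 4.12 (cv2) and the standard library are available. Lean on these libraries where they do the work, as an engineer would, in place of code of your own. Each camera call takes 0.05 s, during which the arm holds its last target.

## Task

The yellow mallet head blank on the sloping gluing jig has a brass weight moulded somewhere along its inside. Find by feel where it balances and lay the blank square across the polished brass bar on that point, so that it stays there by itself, level and held up by the bar alone, ready for the shaft hole to be marked. Leave the two ash wedges and the loose rubber face where they lie.

Things in the scene. Friction and masses are not known exactly. Their poses are not given: they have to be found in the camera images.
- head: The yellow plastic mallet head blank: a plain square bar 55 x 180 x 55 mm, 0.7 to 0.9 kg, loose. Origin at its middle; its own y axis runs along its length. A brass weight fixed inside, unseen, puts its balance point on the long axis anywhere up to 35 mm to either side of the middle. At the start it lies on the jig, z square to the sloping board, x straight up the slope, y along the jig.
- jig: Brown hardboard gluing jig, fixed, 320 mm along its own y; origin on the cart top under its middle. Its board slopes 30 degrees, rising from its -x edge (22 mm high) to its +x edge (117 mm). The head lies along it, its lower side on two ash cleats 14 mm high, 100 mm free between them. 10 to 25 mm beyond its +y end a chrome clip (up to 90 mm off the board) pins a black rubber face to an ash block.
- bar: Polished brass bar standing on edge on a dark steel foot (200 x 70 x 8 mm), fixed. The bar is 190 mm long along its own x, 16 mm thick along its own y, with a flat top 50 mm above the cart top, so the balance point has to come within 8 mm of the bar's middle plane. Origin on the cart top under its middle.
- bar_top (a point): The middle of the brass bar's flat top, 50 mm above the cart top; axes as bar (x along the bar, z up).
- wedge_1: Loose ash wedge lying on the cart, 100 x 38 mm tapering to 18 mm, 22 mm high; origin under its middle. Not to be moved.
- wedge_2: The other ash wedge, the same size; origin under its middle. Not to be moved.
- spare_face: Loose black rubber mallet face, a disc 60 mm across and 12 mm thick lying flat; origin under its middle. Not to be moved.
Things that resemble listed ones, but are neither listed nor needed, are in the scene too. Leave any green look-alike of the bar alone. Several things have the shape of the head; the one meant has the colours described above.

How it is judged (in metres and radians):
On the way:
1. the head blank is held in the gripper, clear of the jig (contact force between head and jig below 0.05 N and contact force between head and the fingers above 2 N), for 0.2 s.
At the end, for the whole second after the job is handed in: The yellow head blank rests at peace on the brass bar alone, its middle 27.5 mm (4 mm either way) above the bar's top, its length level to within 3.5 degrees and square to the bar to within 11 degrees; wedges and loose face not moved by more than 25 mm (z of head in the frame of bar_top between 0.0235 and 0.0315 m and angle between head's own y axis and vertical between 1.51 and 1.632 rad and angle between the y axis of head and the y axis of bar, either way round below 0.2 rad and contact force between head and bar above 3 N and linear speed of head below 0.01 m/s and angular speed of head below 0.05 rad/s); the robot touches nothing.
It fails at once if a wedge or the loose rubber face is pushed from its place (25 mm) (distance of any of wedge_1, wedge_2, spare_face from where it was at the start of the episode above 0.025 m).
It also fails if it takes over 51 s, if anything falls off the work surface, if the arm or the gripper's body presses on something with over 40 N, if the wrist force passes 120 N, or if a joint passes its speed limit or range.

## Working session

There is one attempt and no reset: what is moved stays moved. The work goes in short steps, Python scripts to look and compute and a tool call to move; the robot and the scene stay as the last step left them, time stands still between calls to the robot, and variables do not carry over. Pictures are saved under pics/ and viewed, and the job is handed in when it is done.

Besides the shell and the picture viewer there is one more tool, called after "Emit:" as a command line: name --argument value ..., lists and objects as JSON in quotes. play_rows: Moves the arm, as the interface text tells. Shift numbers are shares of 0.8 m and turn numbers shares of 60 degrees, none past 1 either way. Its arguments: {"type":"object","properties":{"series":{"type":"array"},"gripper":{"type":"number"}},"required":["series"]}

```bash
ls; mkdir -p pics
python3 - <<'E'
from rig import bot, vision, nets
import cv2
print(bot.tips_ahead); s=bot.read_state(); print({k:s[k] for k in('time_s','position','force','moment','opening')})
for n in('side','top'):
    p=vision.capture(n); cv2.imwrite(f'pics/{n}0.png',p['pixels']); print(n,p['fx'],p['cx'],p['cy'],p['D'],p['extrinsics'])
    for q in('head','jig','bar','wedge_1','spare_face'):
        print(q,[(round(d['confidence'],2),round(d['at'][0]*640),round(d['at'][1]*480)) for d in nets.look_for(p,q)])
E
```

```text
pics
0.0697
{'time_s': 0.0, 'position': array([ 0.23913138, -0.57680823,  0.2913033 ]), 'force': array([ 0.55806297, -0.34348338,  0.75137306]), 'moment': array([ 0.0551407 ,  0.00930265, -0.0406974 ]), 'opening': 1.000424100648262}
side 594.6066068236144 316.6896076440116 239.33537061231942 [0.05919852 0.         0.         0.         0.        ] [[-0.79942292 -0.32591208  0.50468238 -0.0278857 ]
 [-0.60076372  0.43026522 -0.67376168  0.74194541]
 [ 0.0024398  -0.84181539 -0.53976003  0.67439939]
 [ 0.          0.          0.          1.        ]]
head [(0.93, 314, 412), (0.84, 213, 314)]
jig [(0.71, 166, 345)]
bar [(0.91, 395, 209), (0.87, 529, 266)]
wedge_1 [(0.89, 368, 300), (0.63, 257, 216), (0.24, 166, 345)]
spare_face [(0.59, 190, 247)]
top 473.8215430967306 313.5753623818469 237.9145237512959 [0.02658365 0.         0.         0.         0.        ] [[-0.01331776 -0.99759298  0.06805054  0.45833748]
 [-0.99981269  0.01424143  0.01310619 -0.02066424]
 [-0.01404378 -0.06786325 -0.99759579  0.89746354]
 [ 0.          0.          0.          1.        ]]
head [(0.89, 150, 353), (0.77, 151, 235)]
jig [(0.65, 156, 207)]
bar [(0.74, 455, 232), (0.68, 456, 380)]
wedge_1 [(0.91, 298, 298), (0.77, 354, 114)]
spare_face [(0.72, 258, 113)]
```

View pics/side0.png

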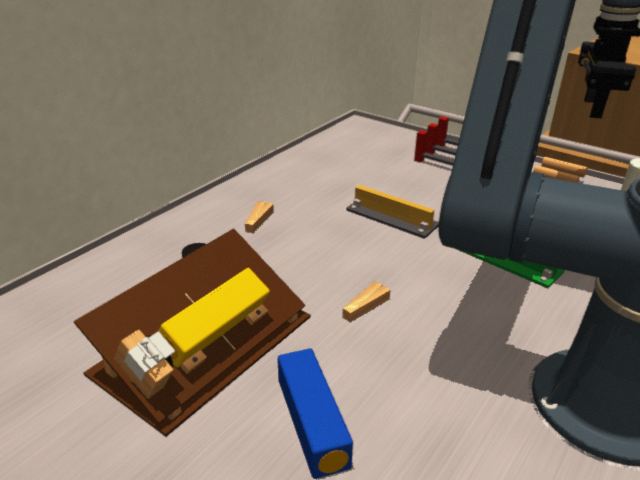

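View pics/top0.png

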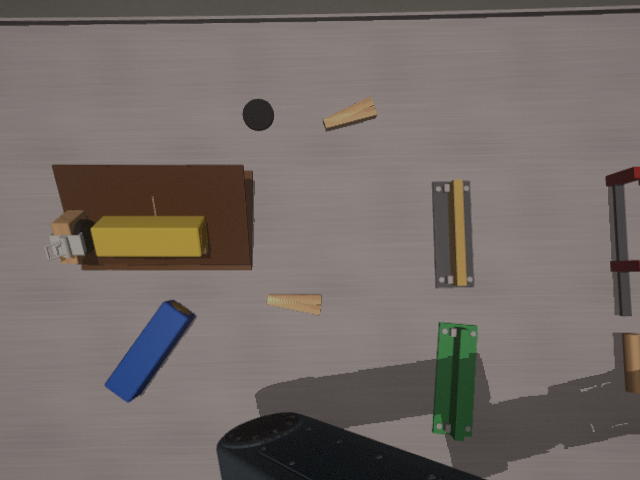

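```bash
cat > h.py <<'E'
import numpy as np, cv2
from scipy.optimize import minimize
def proj(p,P):
    T=np.linalg.inv(p['extrinsics']); K=np.array([[p['fx'],0,p['cx']],[0,p['fy'],p['cy']],[0,0,1.]])
    r,_=cv2.Rodrigues(T[:3,:3]); return cv2.projectPoints(np.asarray(P,float),r,T[:3,3],K,np.asarray(p['D'],float))[0][:,0]
def box(sx,sy,z0,z1): return np.array([[a*sx/2,b*sy/2,c] for a in(-1,1) for b in(-1,1) for c in(z0,z1)])
def Rz(a): c,s=np.cos(a),np.sin(a); return np.array([[c,-s,0],[s,c,0],[0,0,1]])
def Ry(a): c,s=np.cos(a),np.sin(a); return np.array([[c,0,s],[0,1,0],[-s,0,c]])
def Rx(a): c,s=np.cos(a),np.sin(a); return np.array([[1,0,0],[0,c,-s],[0,s,c]])
def hull(p,P):
    h=cv2.convexHull(proj(p,P).astype(np.float32)); m=np.zeros((960,1280),np.uint8)
    cv2.fillConvexPoly(m,np.round(((h+0.5)*2-0.5)*16).astype(np.int32),255,cv2.LINE_AA,4)
    return cv2.resize(m,(640,480),interpolation=cv2.INTER_AREA)/255.
def fit(views,f,x0,step):
    def cost(x):
        c=0
        for p,m,dc in views:
            h=hull(p,f(x)); c+=(np.abs(h-m)*~dc).sum()/m.sum()
        return c
    best=None
    for k in range(3):
        x0=x0 if best is None else best.x
        best=minimize(cost,x0,method='Nelder-Mead',options=dict(initial_simplex=np.vstack([x0]+[x0+np.eye(len(x0))[i]*step[i]/(k+1) for i in range(len(x0))]),xatol=1e-5,fatol=1e-5,maxiter=600))
    return best.x,best.fun
E
cat > loc.py <<'E'
from rig import bot, vision, nets
from h import *
V={n:vision.capture(n) for n in('side','top')}
def ymask(p,near,r):
    hsv=cv2.cvtColor(p['pixels'],cv2.COLOR_BGR2HSV); m=cv2.inRange(hsv,(18,150,60),(35,255,255))
    n,l,s,c=cv2.connectedComponentsWithStats(m); d=[(np.hypot(*(c[i]-near)),i) for i in range(1,n) if s[i,4]>200]
    i=min(d)[1]; print(near,s[i]); return (l==i).astype(float)
none=np.zeros((480,640),bool)
dcs=none.copy(); dcs[320:380,110:190]=True
dct=none.copy(); dct[:,:96]=True
hv=[(V['side'],ymask(V['side'],(213,314),0),dcs),(V['top'],ymask(V['top'],(151,235),0),dct)]
fh=lambda x:box(.055,.18,-.0275,.0275)@(Rz(x[3])@Ry(-np.radians(30))).T+x[:3]
x,c=fit(hv,fh,np.array([.45,.3,.1,0]),[.02,.02,.02,.1]); print('head',x,c)
bv=[(V['side'],ymask(V['side'],(395,209),0),none),(V['top'],ymask(V['top'],(458,232),0),none)]
fb=lambda x:box(.19,.016,.008,.05)@Rz(x[2]).T+np.array([x[0],x[1],0])
y,c=fit(bv,fb,np.array([.45,-.28,0]),[.02,.02,.1]); print('bar',y,c)
for n,h in(('side',0),('top',1)):
    im=V[n]['pixels'].copy()
    for P in(fh(x),fb(y)):
        cv2.polylines(im,[np.round(cv2.convexHull(proj(V[n],P).astype(np.float32))).astype(int)],True,(255,0,255),1)
    J=np.array([[*(x[:2]+0),0]]) 
    cv2.imwrite(f'pics/{n}1.png',im)
E
python3 loc.py
```

```text
(213, 314) [ 158  267  112  101 4751]
(151, 235) [  90  216  118   41 4574]
head [ 0.52186506  0.27215658  0.08351394 -0.00185395] 0.08988020131367427
(395, 209) [ 356  185   78   44 1472]
(458, 232) [  90  216  118   41 4574]
bar [ 0.52431636 -0.27360621 -0.04030867] 1.5295847011500936
```

```bash
sed -i "s/(18,150,60)/(15,90,60)/" loc.py; sed -i "s/s\[i,4\]>200/s[i,4]>100/" loc.py; python3 loc.py
python3 - <<'E'
import cv2,numpy as np
a=cv2.imread('pics/side1.png')[170:450,70:450]; b=cv2.imread('pics/top1.png')[140:300,30:270]; c=cv2.imread('pics/top1.png')[160:300,400:500]
cv2.imwrite('pics/c1.png',cv2.resize(a,None,fx=2,fy=2)); cv2.imwrite('pics/c2.png',np.hstack([cv2.resize(b,(720,480)),cv2.resize(c,(80*1,480))]));cv2.imwrite('pics/c3.png',cv2.resize(c,None,fx=4,fy=4))
E
```

```text
(213, 314) [ 158  267  112  103 5136]
(151, 235) [  90  213  118   45 4702]
head [ 0.52207753  0.271551    0.08321336 -0.01124179] 0.09152710253872215
(395, 209) [ 355  185   79   45 1599]
(458, 232) [ 448  180   19  106 1562]
bar [ 5.23327524e-01 -2.71009911e-01 -1.02967459e-04] 0.214729810057876
```

View pics/c1.png

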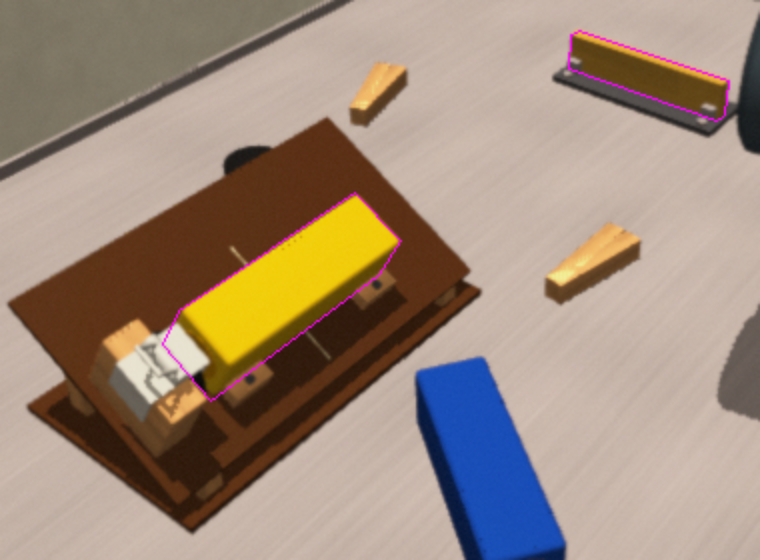

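View pics/c2.png

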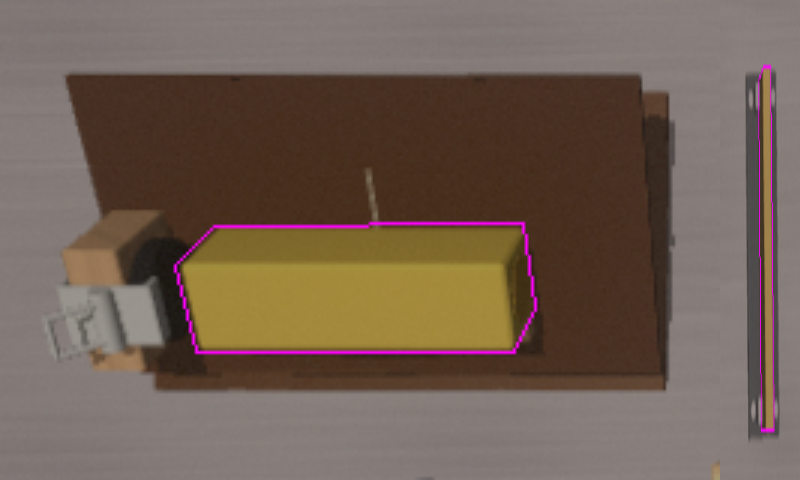

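View pics/c3.png

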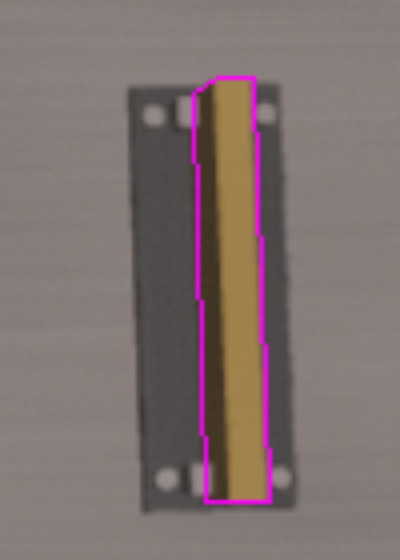

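```bash
cat > bar.py <<'E'
from rig import bot, vision, nets
from h import *
p=vision.capture('top')
hsv=cv2.cvtColor(p['pixels'],cv2.COLOR_BGR2HSV); roi=np.zeros((480,640),bool); roi[170:295,430:480]=1
m=((hsv[...,1]>100)&(hsv[...,2]>125)&roi).astype(float); print(m.sum(), m[230,445:470])
fb=lambda x:box(.19,.016,.05,.0501)@Rz(x[2]).T+np.array([x[0],x[1],0])
print(fit([(p,m,~roi)],fb,np.array([.523,-.271,0.]),[.02,.02,.1]))
s=vision.capture('side')
hsv=cv2.cvtColor(s['pixels'],cv2.COLOR_BGR2HSV); roi2=np.zeros((480,640),bool); roi2[170:245,340:445]=1
m2=((hsv[...,1]>120)&roi2).astype(float)
fb2=lambda x:box(.19,.016,.008,.05)@Rz(x[2]).T+np.array([x[0],x[1],0])
print(fit([(s,m2,~roi2)],fb2,np.array([.523,-.271,0.]),[.02,.02,.1]))
E
python3 bar.py
```

```text
978.0 [0. 0. 0. 0. 0. 0. 0. 0. 0. 0. 1. 1. 1. 1. 1. 1. 1. 1. 1. 1. 0. 0. 0. 0.
 0.]
(array([ 0.52324942, -0.26979893,  0.0041893 ]), np.float64(0.08350374914792091))
(array([ 0.52479924, -0.27351025, -0.01518475]), np.float64(0.12174303338078202))
```

Run:
```python
from rig import bot
s=bot.read_state(); print(s['tcp_rot'].round(4), s['time_s'], s['moment'],s['force'])
```

```text
[[ 3.828e-01 -9.238e-01  1.000e-04]
 [-9.238e-01 -3.828e-01 -1.000e-04]
 [ 1.000e-04 -0.000e+00 -1.000e+00]] 0.9 [ 0.00221017 -0.01843385 -0.06424479] [0.13448066 0.45190035 0.39442381]
```

Emit:
play_rows --series '[{"tx": 0.0175,"ty": 0.05205,"turn": 0.05625},{"tx": 0.0175,"ty": 0.05205,"turn": 0.05625},{"tx": 0.0175,"ty": 0.05205,"turn": 0.05625},{"tx": 0.0175,"ty": 0.05205,"turn": 0.05625},{"tx": 0.0175,"ty": 0.05205,"turn": 0.05625},{"tx": 0.0175,"ty": 0.05205,"turn": 0.05625},{"tx": 0.0175,"ty": 0.05205,"turn": 0.05625},{"tx": 0.0175,"ty": 0.05205,"turn": 0.05625},{"tx": 0.0175,"ty": 0.05205,"turn": 0.05625},{"tx": 0.0175,"ty": 0.05205,"turn": 0.05625}]' --gripper 1

```text
invalid input
```

Emit:
play_rows --series '[{"tx": 0.0175,"ty": 0.05205,"turn": 0.05625},{"tx": 0.0175,"ty": 0.05205,"turn": 0.05625},{"tx": 0.0175,"ty": 0.05205,"turn": 0.05625},{"tx": 0.0175,"ty": 0.05205,"turn": 0.05625},{"tx": 0.0175,"ty": 0.05205,"turn": 0.05625},{"tx": 0.0175,"ty": 0.05205,"turn": 0.05625},{"tx": 0.0175,"ty": 0.05205,"turn": 0.05625},{"tx": 0.0175,"ty": 0.05205,"turn": 0.05625},{"tx": 0.0175,"ty": 0.05205,"turn": 0.05625},{"tx": 0.0175,"ty": 0.05205,"turn": 0.05625}]' --gripper 0.88

```text
invalid input
```

Emit:
play_rows --series '[{"tz": -0.05},{"tz": -0.05},{},{},{}]'

```text
invalid input
```

Emit:
play_rows --series '[{"tx": 0.0175,"ty": 0.052,"tz": 0.0,"turn": 0.056}]' --gripper 1.0

```text
time_s: 1.0
position: [0.2521, -0.5405, 0.2925]
tcp_rot: [[0.434, -0.901, 0.001], [-0.901, -0.434, -0.007], [0.007, 0.002, -1.0]]
force: [1.0, 0.4, 0.2]
opening: 1.002
```

Emit:
play_rows --series '[{"tx": 0.0175,"ty": 0.052,"tz": 0.0,"turn": 0.056},{"tx": 0.0175,"ty": 0.052,"tz": 0.0,"turn": 0.056},{"tx": 0.0175,"ty": 0.052,"tz": 0.0,"turn": 0.056},{"tx": 0.0175,"ty": 0.052,"tz": 0.0,"turn": 0.056},{"tx": 0.0175,"ty": 0.052,"tz": 0.0,"turn": 0.056},{"tx": 0.0175,"ty": 0.052,"tz": 0.0,"turn": 0.056},{"tx": 0.0175,"ty": 0.052,"tz": 0.0,"turn": 0.056},{"tx": 0.0175,"ty": 0.052,"tz": 0.0,"turn": 0.056},{"tx": 0.0175,"ty": 0.052,"tz": 0.0,"turn": 0.056},{"tx": 0.0175,"ty": 0.052,"tz": 0.0,"turn": 0.056}]' --gripper 0.88

```text
time_s: 2.0
position: [0.3937, -0.1182, 0.2926]
tcp_rot: [[0.862, -0.506, 0.001], [-0.506, -0.862, -0.001], [0.001, 0.0, -1.0]]
force: [0.2, -0.8, -0.6]
opening: 0.882
```

Emit:
play_rows --series '[{"tx": 0.0175,"ty": 0.052,"tz": 0.0,"turn": 0.056},{"tx": 0.0175,"ty": 0.052,"tz": 0.0,"turn": 0.056},{"tx": 0.0175,"ty": 0.052,"tz": 0.0,"turn": 0.056},{"tx": 0.0175,"ty": 0.052,"tz": 0.0,"turn": 0.056},{"tx": 0.0175,"ty": 0.052,"tz": 0.0,"turn": 0.056},{"tx": 0.0175,"ty": 0.052,"tz": 0.0,"turn": 0.056},{"tx": 0.0175,"ty": 0.052,"tz": 0.0,"turn": 0.056},{"tx": 0.0175,"ty": 0.052,"tz": 0.0,"turn": 0.056},{"tx": 0.0175,"ty": 0.052,"tz": 0.0,"turn": 0.056},{"tx": 0.0,"ty": 0.0,"tz": 0.0,"turn": 0.0}]' --gripper 0.88

```text
time_s: 3.0
position: [0.5209, 0.2593, 0.2925]
tcp_rot: [[1.0, 0.0, 0.004], [0.0, -1.0, 0.003], [0.004, -0.003, -1.0]]
force: [0.9, -0.2, -0.5]
opening: 0.878
```

Emit:
play_rows --series '[{"tx": -0.0025,"ty": -0.004,"tz": -0.05,"turn": 0.0},{"tx": 0.0,"ty": 0.0,"tz": -0.05,"turn": 0.0},{"tx": 0.0,"ty": 0.0,"tz": -0.03,"turn": 0.0},{"tx": 0.0,"ty": 0.0,"tz": 0.0,"turn": 0.0},{"tx": 0.0,"ty": 0.0,"tz": 0.0,"turn": 0.0}]' --gripper 0.88

```text
time_s: 3.5
position: [0.5175, 0.251, 0.1885]
tcp_rot: [[1.0, -0.006, -0.0], [-0.006, -1.0, -0.0], [-0.0, 0.0, -1.0]]
force: [0.4, -0.1, 0.1]
opening: 0.88
```

```bash
cat > st.py <<'E'
from rig import bot, vision
import numpy as np, cv2, sys
im={n:vision.capture(n)['pixels'] for n in('side','top')}
F=[];M=[]
for i in range(int(sys.argv[2]) if len(sys.argv)>2 else 1):
    if i: vision.capture('top')
    s=bot.read_state(); F.append(s['force']);M.append(s['moment'])
F=np.array(F);M=np.array(M)
print('t',s['time_s'],'pos',s['position'].round(4),'open',round(s['opening'],3),'F',F.mean(0).round(3),F.std(0).round(2),'M',M.mean(0).round(4),M.std(0).round(3))
k=sys.argv[1]
for n in im: cv2.imwrite(f'pics/{k}_{n}.png',im[n])
E
python3 st.py a 8
```

```text
t 3.95 pos [0.5175 0.2515 0.1889] open 0.879 F [ 0.101 -0.068 -0.087] [0.45 0.48 0.54] M [ 0.0022 -0.1065 -0.0072] [0.026 0.028 0.04 ]
```

View pics/a_side.png

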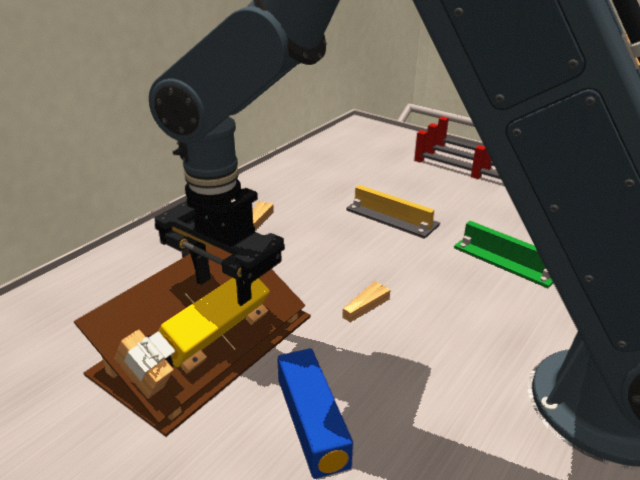

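Emit:
play_rows --series '[{"tx": 0.002,"ty": 0.0235,"tz": 0.0,"turn": 0.006},{"tx": 0.0,"ty": 0.0,"tz": -0.02,"turn": 0.0},{"tx": 0.0,"ty": 0.0,"tz": -0.015,"turn": 0.0},{"tx": 0.0,"ty": 0.0,"tz": -0.008,"turn": 0.0},{"tx": 0.0,"ty": 0.0,"tz": 0.0,"turn": 0.0},{"tx": 0.0,"ty": 0.0,"tz": 0.0,"turn": 0.0}]' --gripper 0.88

```text
time_s: 4.55
position: [0.5189, 0.27, 0.1538]
tcp_rot: [[1.0, 0.001, -0.0], [0.001, -1.0, -0.0], [-0.0, 0.0, -1.0]]
force: [0.1, -0.7, -0.2]
opening: 0.883
```

```bash
python3 st.py b 6
```

```text
t 4.9 pos [0.5191 0.2702 0.1542] open 0.881 F [-0.396 -0.468 -0.223] [0.15 0.47 0.38] M [-0.0236 -0.1258 -0.0134] [0.024 0.015 0.023]
```

View pics/b_side.png

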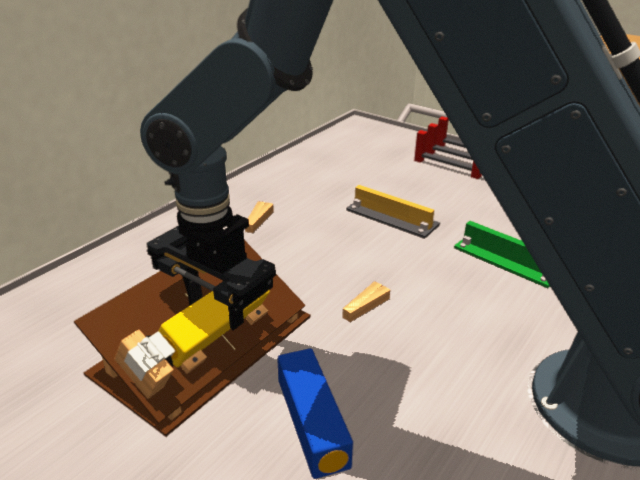

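Emit:
play_rows --series '[{"tx": 0,"ty": 0,"tz": 0,"turn": 0},{"tx": 0,"ty": 0,"tz": 0,"turn": 0},{"tx": 0,"ty": 0,"tz": 0,"turn": 0},{"tx": 0,"ty": 0,"tz": 0,"turn": 0}]' --gripper 0.78

```text
time_s: 5.3
position: [0.5188, 0.2702, 0.1538]
tcp_rot: [[1.0, 0.001, -0.0], [0.001, -1.0, -0.0], [-0.0, 0.0, -1.0]]
force: [-0.3, 0.0, -0.1]
opening: 0.785
```

Emit:
play_rows --series '[{"tx": 0,"ty": 0,"tz": 0,"turn": 0},{"tx": 0,"ty": 0,"tz": 0,"turn": 0},{"tx": 0,"ty": 0,"tz": 0,"turn": 0},{"tx": 0,"ty": 0,"tz": 0,"turn": 0},{"tx": 0,"ty": 0,"tz": 0,"turn": 0}]' --gripper 0.55

```text
time_s: 5.8
position: [0.5187, 0.2702, 0.1538]
tcp_rot: [[1.0, 0.001, -0.0], [0.001, -1.0, -0.0], [-0.0, 0.0, -1.0]]
force: [-0.8, 0.4, 1.4]
opening: 0.757
```

```bash
python3 st.py c 3
```

```text
t 6.0 pos [0.5188 0.2702 0.1538] open 0.757 F [-0.964 -0.097  1.108] [0.18 0.31 0.33] M [-0.0123 -0.0309 -0.076 ] [0.004 0.022 0.017]
```

View pics/c_side.png

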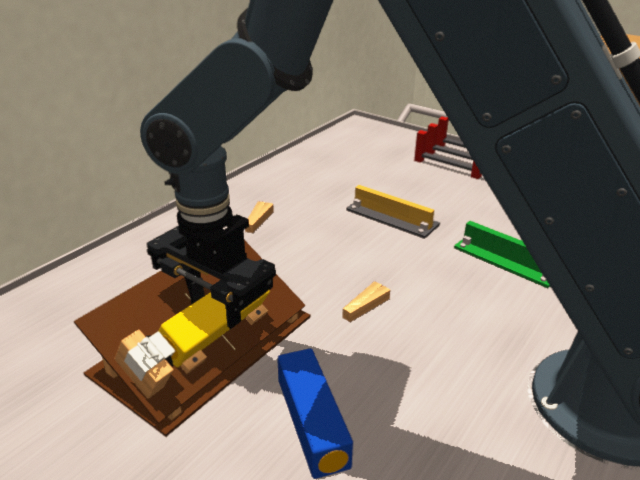

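Emit:
play_rows --series '[{"tx": 0,"ty": 0,"tz": 0.006,"turn": 0},{"tx": 0,"ty": 0,"tz": 0.006,"turn": 0},{"tx": 0,"ty": 0,"tz": 0.006,"turn": 0},{"tx": 0,"ty": 0,"tz": 0.006,"turn": 0},{"tx": 0,"ty": 0,"tz": 0,"turn": 0},{"tx": 0,"ty": 0,"tz": 0,"turn": 0}]' --gripper 0.5

```text
time_s: 6.6
position: [0.5182, 0.2701, 0.1728]
tcp_rot: [[1.0, 0.001, -0.002], [0.001, -1.0, -0.001], [-0.002, 0.001, -1.0]]
force: [0.1, -0.3, -8.0]
opening: 0.693
```

```bash
python3 st.py d 3
```

```text
t 6.8 pos [0.5184 0.2701 0.1727] open 0.694 F [ 0.092 -0.042 -7.919] [0.53 0.32 0.32] M [-0.109  -0.05    0.0075] [0.016 0.022 0.026]
```

View pics/d_side.png

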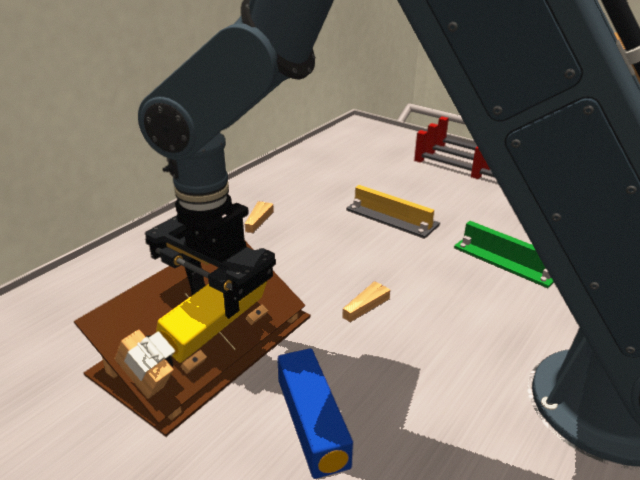

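Emit:
play_rows --series '[{"tx": 0,"ty": 0,"tz": 0.02,"turn": 0},{"tx": 0,"ty": 0,"tz": 0.03,"turn": 0},{"tx": 0,"ty": 0,"tz": 0.03,"turn": 0},{"tx": 0,"ty": 0,"tz": 0.03,"turn": 0},{"tx": 0,"ty": 0,"tz": 0,"turn": 0},{"tx": 0,"ty": 0,"tz": 0,"turn": 0},{"tx": 0,"ty": 0,"tz": 0,"turn": 0}]' --gripper 0.5

```text
time_s: 7.5
position: [0.5175, 0.2698, 0.2593]
tcp_rot: [[1.0, 0.001, -0.004], [0.001, -1.0, -0.001], [-0.004, 0.001, -1.0]]
force: [-0.5, 0.5, -8.6]
opening: 0.654
```

```bash
python3 st.py e 12
```

```text
t 8.15 pos [0.5189 0.2702 0.2611] open 0.658 F [-0.098 -0.078 -7.642] [0.62 0.38 0.57] M [-0.1089 -0.0624  0.0142] [0.03  0.026 0.025]
```

View pics/e_side.png

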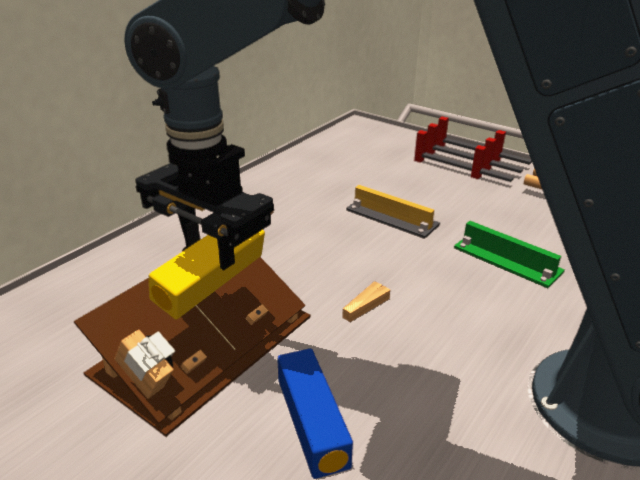

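View pics/e_top.png

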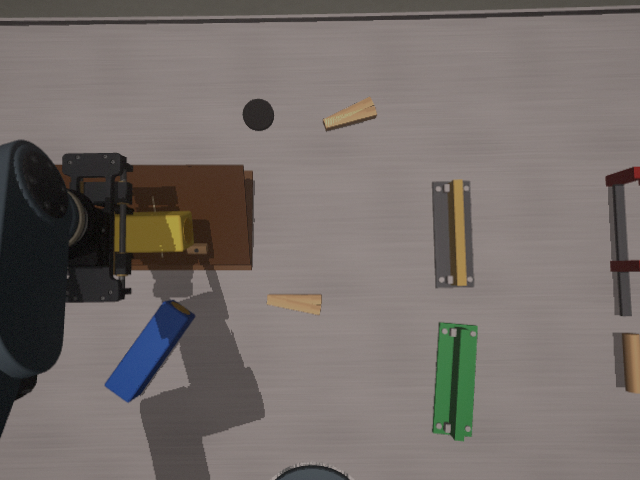

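Emit:
play_rows --series '[{"tx": 0,"ty": -0.02,"tz": 0,"turn": 0},{"tx": 0,"ty": -0.04,"tz": 0,"turn": 0},{"tx": 0,"ty": -0.05,"tz": 0,"turn": 0},{"tx": 0,"ty": -0.05,"tz": 0,"turn": 0},{"tx": 0,"ty": -0.05,"tz": 0,"turn": 0},{"tx": 0,"ty": -0.05,"tz": 0,"turn": 0},{"tx": 0,"ty": -0.05,"tz": 0,"turn": 0},{"tx": 0,"ty": -0.05,"tz": 0,"turn": 0},{"tx": 0,"ty": -0.05,"tz": 0,"turn": 0},{"tx": 0.0,"ty": -0.05,"tz": 0,"turn": 0}]' --gripper 0.5

```text
time_s: 9.15
position: [0.5184, -0.1001, 0.2615]
tcp_rot: [[1.0, 0.001, 0.001], [0.001, -1.0, -0.001], [0.001, 0.001, -1.0]]
force: [1.5, 0.0, -8.3]
opening: 0.659
```

Emit:
play_rows --series '[{"tx": 0.003,"ty": -0.05,"tz": 0,"turn": 0},{"tx": 0.003,"ty": -0.05,"tz": 0,"turn": 0},{"tx": 0,"ty": -0.05,"tz": 0,"turn": 0},{"tx": 0,"ty": -0.05,"tz": 0,"turn": 0},{"tx": 0,"ty": -0.03,"tz": 0,"turn": 0},{"tx": 0,"ty": 0,"tz": 0,"turn": 0},{"tx": 0,"ty": 0,"tz": 0,"turn": 0},{"tx": 0,"ty": 0,"tz": 0,"turn": 0}]' --gripper 0.5

```text
time_s: 9.95
position: [0.5229, -0.2809, 0.2608]
tcp_rot: [[1.0, 0.001, -0.001], [0.001, -1.0, 0.001], [-0.001, -0.001, -1.0]]
force: [0.3, 0.4, -8.0]
opening: 0.654
```

```bash
python3 st.py f 30
```

```text
t 11.5 pos [ 0.5237 -0.2818  0.261 ] open 0.658 F [ 0.036 -0.162 -7.755] [0.51 0.4  0.42] M [-0.1124 -0.0686  0.004 ] [0.021 0.023 0.028]
```

View pics/f_side.png

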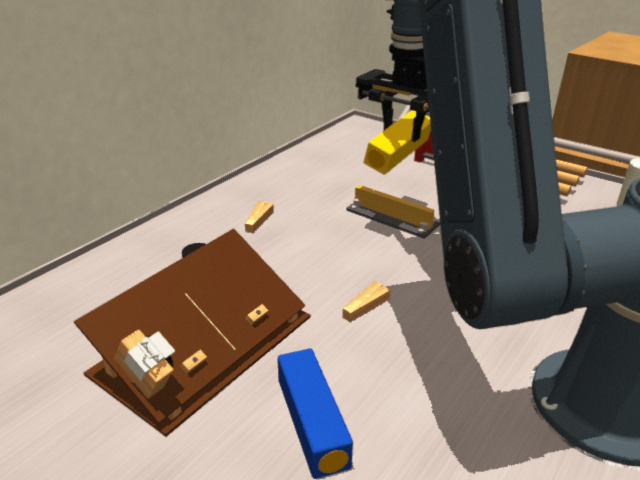

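View pics/f_top.png

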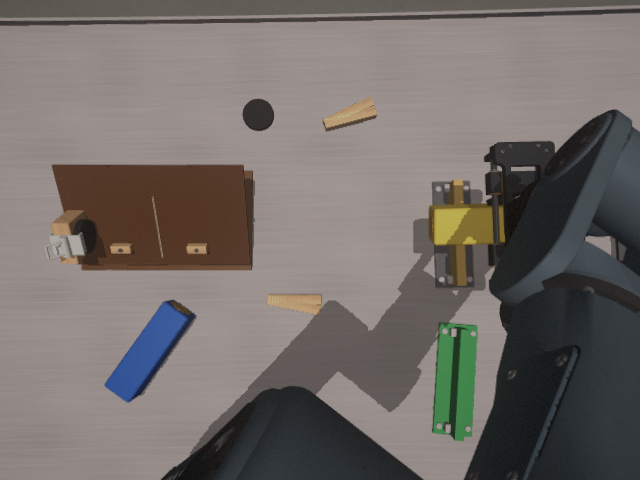

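```bash
cat > held.py <<'E'
from rig import bot, vision, nets
from h import *
import sys
# args: x y z guess
g=np.array([float(a) for a in sys.argv[2:5]])
V={n:vision.capture(n) for n in('side','top')}
views=[]
f=lambda x:box(.055,.18,-.0275,.0275)@(Rz(x[3])@Rx(x[4])@Ry(x[5])).T+x[:3]
for n,p in V.items():
    hsv=cv2.cvtColor(p['pixels'],cv2.COLOR_BGR2HSV)
    near=cv2.dilate((hull(p,f(np.r_[g,0,0,-.2]))>0).astype(np.uint8),np.ones((25,25)))>0
    m=cv2.inRange(hsv,(18,130,50),(35,255,255))>0
    if n=='top' : m&=~((hsv[...,2]<178)&False)
    m&=near
    k,l,s,c=cv2.connectedComponentsWithStats(m.astype(np.uint8)); i=1+np.argmax(s[1:,4]); m=l==i
    dc=(hsv[...,1]<150)&(hsv[...,2]<95)   # robot dark
    dc=cv2.dilate(dc.astype(np.uint8),np.ones((3,3)))>0; dc&=~cv2.erode(m.astype(np.uint8),np.ones((3,3))).astype(bool)
    dc|=~near
    if n=='top': dc[:,508:]=True  # arm body
    else: dc[:,430:]=True
    views.append((p,m.astype(float),dc)); print(n,m.sum())
x,c=fit(views,f,np.r_[g,0,0,-.1],[.01,.01,.01,.05,.05,.1]); print('centre',x[:3].round(4),'yaw,pitch,roll',np.degrees(x[3:]).round(1),c)
o=[]
for n,p in V.items():
    im=p['pixels'].copy()
    q=np.round(cv2.convexHull(proj(p,f(x)).astype(np.float32))).astype(int); cv2.polylines(im,[q],True,(255,0,255),1)
    u=q[:,0].mean(0).astype(int); u[0]=np.clip(u[0],70,560);u[1]=np.clip(u[1],70,400); o.append(cv2.resize(im[u[1]-70:u[1]+70,u[0]-70:u[0]+70],(400,400),interpolation=cv2.INTER_CUBIC))
cv2.imwrite('pics/'+sys.argv[1]+'.png',np.hstack(o))
E
python3 held.py g1 .522 -.281 .191
```

```text
side 2165
top 2776
centre [ 0.5269 -0.2828  0.1842] yaw,pitch,roll [ 2.5 -4.   2.8] 0.22330492988138412
```

View pics/g1.png

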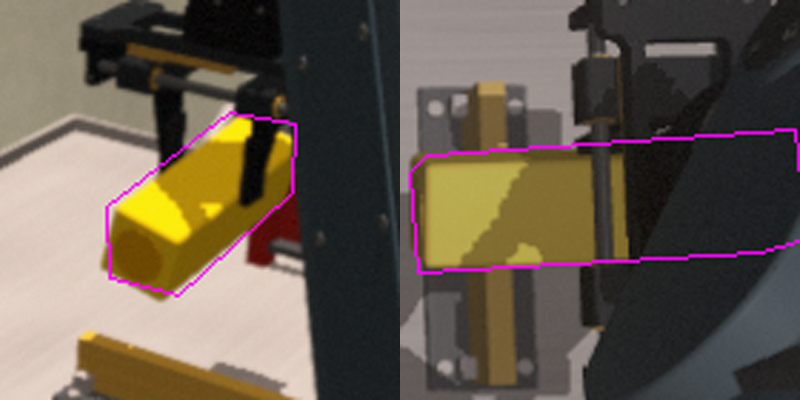

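Run:
```python
import cv2
a=cv2.imread('pics/f_side.png')[80:190,340:450]; cv2.imwrite('pics/f2.png',cv2.resize(a,None,fx=5.4,fy=5.4,interpolation=cv2.INTER_CUBIC))
a=cv2.imread('pics/f_top.png')[190:260,420:520]; cv2.imwrite('pics/f3.png',cv2.resize(a,None,fx=8,fy=8,interpolation=cv2.INTER_CUBIC))
```

```text
(no output)
```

View pics/f2.png

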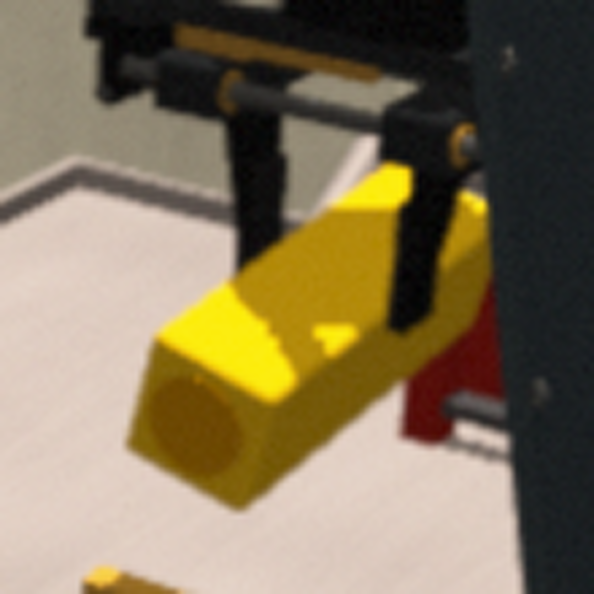

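View pics/f3.png

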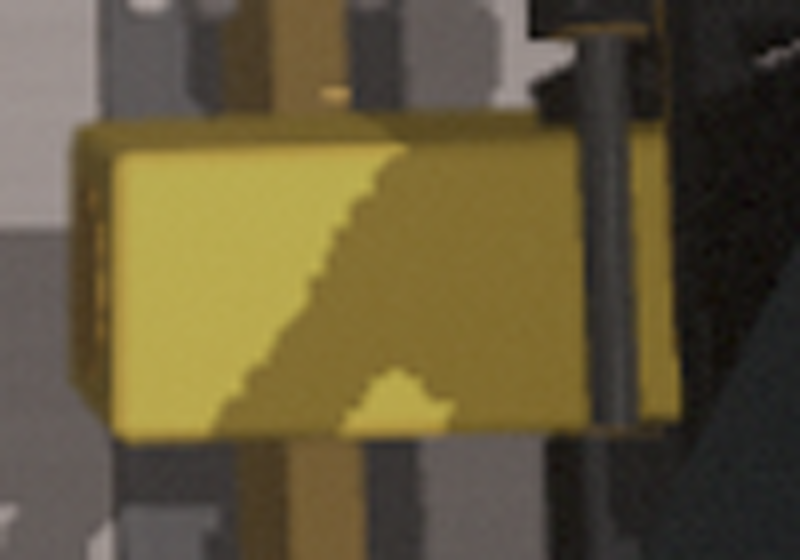

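```bash
cat > pnp.py <<'E'
from rig import vision
from h import *
from scipy.optimize import least_squares
V={n:vision.capture(n) for n in('side','top')}
c={'A':(1,1),'B':(-1,1),'C':(-1,-1),'D':(1,-1)}
def solve(P,L,g):
    def W(x,l): 
        R=Rz(x[3])@Rx(x[4])@Ry(x[5]); return lambda l,y: R@np.array([c[l][0]*.0275,y,c[l][1]*.0275])+x[:3]
    def res(x):
        w=W(x,0); r=[]
        for n,l,u in P: r+=list(proj(V[n],[w(l,.09)])[0]-u)
        for n,l,u in L:
            a,b=proj(V[n],[w(l,.09),w(l,-.09)]); d=(b-a)/np.linalg.norm(b-a); e=np.array(u)-a; r.append(d[0]*e[1]-d[1]*e[0])
        return r
    s=least_squares(res,np.r_[g,0,0,-.1],loss='soft_l1'); r=np.array(res(s.x))
    J=s.jac; sd=np.sqrt(np.diag(np.linalg.inv(J.T@J)))
    print('centre',s.x[:3].round(4),'ypr',np.degrees(s.x[3:]).round(1),'sd',sd[:3].round(4),np.degrees(sd[3:]).round(1),'res',r.round(1)); return s.x
if __name__=='__main__':
    P=[('side','A',(369.3,143.3)),('side','B',(392.8,154.1)),('side','C',(384.8,174.1)),('side','D',(364.1,162.4)),('top','A',(434.4,209)),('top','B',(434.75,244.75)),('top','C',(429.4,238.1)),('top','D',(429.4,206.3))]
    L=[('top','B',(505,242.3)),('top','A',(492.5,207.5)),('side','B',(412.2,141.1)),('side','A',(410.4,110.6)),('side','C',(427,143.9))]
    solve(P,L,[.522,-.28,.185])
E
python3 pnp.py
```

```text
centre [ 0.5259 -0.2831  0.1769] ypr [  0.6  -3.8 -13.8] sd [0.0016 0.0011 0.0024] [1.  1.2 1.7] res [-1.1 -1.7 -1.3  0.3 -0.   2.6 -1.8  1.5  1.2  0.3  0.8  1.4 -0.   1.5
 -0.1 -1.  -2.   0.2  2.3 -0.5  1.2]
```

Emit:
play_rows --series '[{"tx": 0,"ty": 0.02,"tz": 0,"turn": 0},{"tx": 0.01,"ty": 0.05,"tz": 0,"turn": 0},{"tx": 0.01,"ty": 0.05,"tz": 0,"turn": 0},{"tx": 0,"ty": 0.05,"tz": 0,"turn": 0},{"tx": 0,"ty": 0.05,"tz": -0.02,"turn": 0},{"tx": 0,"ty": 0.02,"tz": -0.04,"turn": 0},{"tx": 0,"ty": 0,"tz": -0.05,"turn": 0},{"tx": 0,"ty": 0,"tz": -0.04,"turn": 0},{"tx": 0,"ty": 0,"tz": -0.01,"turn": 0},{"tx": 0,"ty": 0,"tz": 0,"turn": 0}]' --gripper 0.5

```text
time_s: 12.7
position: [0.5391, -0.0891, 0.1322]
tcp_rot: [[1.0, 0.001, -0.003], [0.001, -1.0, 0.001], [-0.003, -0.001, -1.0]]
force: [0.7, -0.2, -6.8]
opening: 0.651
```

Emit:
play_rows --series '[{"tx": 0,"ty": 0,"tz": -0.006,"turn": 0},{"tx": 0,"ty": 0,"tz": 0,"turn": 0}]' --gripper 0.5

```text
time_s: 12.9
position: [0.5407, -0.0903, 0.1296]
tcp_rot: [[1.0, 0.001, 0.003], [0.001, -1.0, -0.001], [0.003, 0.001, -1.0]]
force: [-0.5, -0.2, -8.2]
opening: 0.649
```

Emit:
play_rows --series '[{"tx": 0,"ty": 0,"tz": -0.006,"turn": 0},{"tx": 0,"ty": 0,"tz": 0,"turn": 0}]' --gripper 0.5

```text
time_s: 13.1
position: [0.54, -0.0901, 0.124]
tcp_rot: [[1.0, 0.001, 0.001], [0.001, -1.0, -0.0], [0.001, 0.0, -1.0]]
force: [1.2, -0.6, -7.0]
opening: 0.65
```

Emit:
play_rows --series '[{"tx": 0,"ty": 0,"tz": -0.004,"turn": 0},{"tx": 0,"ty": 0,"tz": 0,"turn": 0}]' --gripper 0.5

```text
time_s: 13.3
position: [0.5402, -0.0902, 0.1206]
tcp_rot: [[1.0, 0.001, 0.002], [0.001, -1.0, -0.001], [0.002, 0.001, -1.0]]
force: [0.2, -0.6, -5.4]
opening: 0.643
```

Emit:
play_rows --series '[{"tx": 0,"ty": 0,"tz": -0.004,"turn": 0},{"tx": 0,"ty": 0,"tz": 0,"turn": 0}]' --gripper 0.5

```text
time_s: 13.5
position: [0.5402, -0.0901, 0.1171]
tcp_rot: [[1.0, 0.001, 0.001], [0.001, -1.0, -0.0], [0.001, 0.0, -1.0]]
force: [1.4, -1.6, -3.8]
opening: 0.643
```

Contact; continue gently.

Emit:
play_rows --series '[{"tx": 0,"ty": 0,"tz": -0.004,"turn": 0},{"tx": 0,"ty": 0,"tz": 0,"turn": 0}]' --gripper 0.5

```text
time_s: 13.7
position: [0.5409, -0.0903, 0.1149]
tcp_rot: [[1.0, 0.001, 0.003], [0.001, -1.0, -0.001], [0.003, 0.001, -1.0]]
force: [0.0, -1.8, 3.4]
opening: 0.651
```

Emit:
play_rows --series '[{"tx": 0,"ty": 0,"tz": -0.004,"turn": 0},{"tx": 0,"ty": 0,"tz": 0,"turn": 0}]' --gripper 0.5

```text
time_s: 13.9
position: [0.5425, -0.0903, 0.1129]
tcp_rot: [[1.0, 0.001, 0.007], [0.001, -1.0, -0.002], [0.007, 0.002, -1.0]]
force: [2.3, 0.4, 9.2]
opening: 0.646
```

```bash
python3 st.py g 3; python3 -c "
import cv2
a=cv2.imread('pics/g_side.png')[170:350,200:440]; cv2.imwrite('pics/g2.png',cv2.resize(a,None,fx=3,fy=3))"
```

```text
t 14.1 pos [ 0.5425 -0.0903  0.1129] open 0.643 F [2.384 0.419 8.997] [0.31 0.6  0.12] M [ 0.1175 -0.2728  0.1254] [0.016 0.052 0.015]
```

View pics/g2.png

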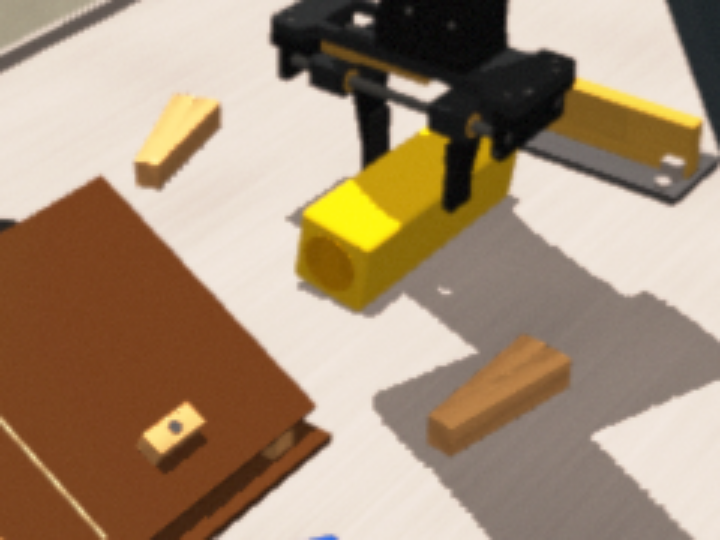

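Emit:
play_rows --series '[{"tx": 0,"ty": 0,"tz": 0,"turn": 0},{"tx": 0,"ty": 0,"tz": 0,"turn": 0},{"tx": 0,"ty": 0,"tz": 0,"turn": 0},{"tx": 0,"ty": 0,"tz": 0,"turn": 0},{"tx": 0,"ty": 0.01625,"tz": 0.01,"turn": 0},{"tx": 0,"ty": 0,"tz": 0,"turn": 0},{"tx": 0,"ty": 0,"tz": 0,"turn": 0}]' --gripper 1.0

```text
time_s: 14.8
position: [0.5391, -0.0759, 0.1189]
tcp_rot: [[1.0, 0.002, -0.001], [0.002, -1.0, 0.0], [-0.001, -0.0, -1.0]]
force: [0.4, 0.1, -0.4]
opening: 0.994
```

```bash
python3 st.py i 8; python3 -c "
import cv2
a=cv2.imread('pics/i_side.png')[170:350,200:440]; cv2.imwrite('pics/i2.png',cv2.resize(a,None,fx=3,fy=3))
a=cv2.imread('pics/i_top.png')[150:310,260:460]; cv2.imwrite('pics/i3.png',cv2.resize(a,None,fx=3.5,fy=3.5))"
```

```text
t 15.25 pos [ 0.5396 -0.0769  0.1186] open 1.003 F [ 0.212 -0.115 -0.038] [0.46 0.62 0.35] M [-0.0093 -0.1061  0.0045] [0.027 0.019 0.028]
```

View pics/i2.png

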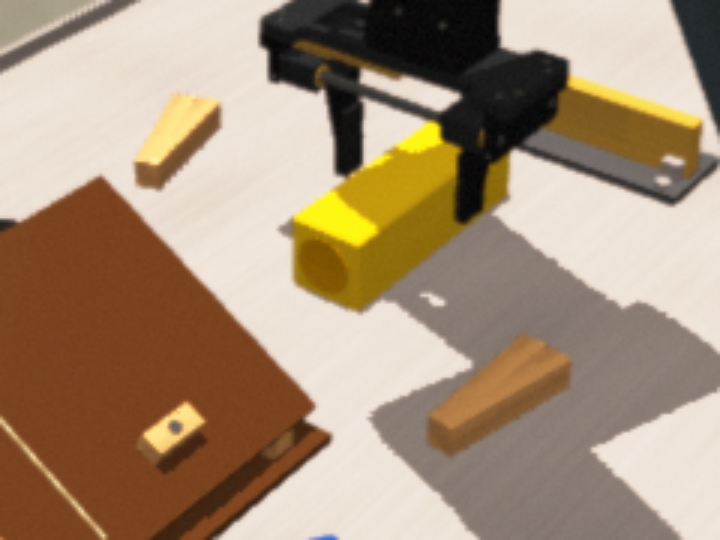

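View pics/i3.png

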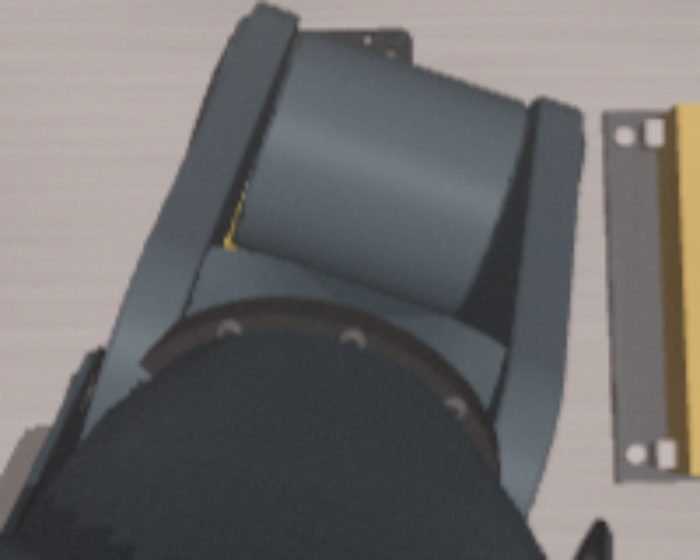

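Run:
```python
from rig import vision
import numpy as np,cv2
p=vision.capture('side'); K=np.array([[p['fx'],0,p['cx']],[0,p['fy'],p['cy']],[0,0,1.]])
E=p['extrinsics']
for l,u,z in(('B',(319.3,253.3),.055),('A',(298.7,241.7),.055),('C',(319.3,273.3),0),('D',(299,266),0),('B-',(369,222),.055),):
    n=cv2.undistortPoints(np.array([[u]],float),K,np.array(p['D'],float))[0,0]; d=E[:3,:3]@np.r_[n,1]; o=E[:3,3]; print(l,(o+d*(z-o[2])/d[2]).round(4))
```

```text
B [0.5185 0.0043 0.055 ]
A [ 0.5737 -0.0037  0.055 ]
C [ 0.5257 -0.0059  0.    ]
D [ 0.5721 -0.0014  0.    ]
B- [ 0.506 -0.147  0.055]
```

Emit:
play_rows --series '[{"tx": 0.0075,"ty": 0,"tz": 0,"turn": 0},{"tx": 0,"ty": 0,"tz": -0.02,"turn": 0},{"tx": 0,"ty": 0,"tz": -0.02,"turn": 0},{"tx": 0,"ty": 0,"tz": -0.008,"turn": 0},{"tx": 0,"ty": 0,"tz": 0,"turn": 0},{"tx": 0,"ty": 0,"tz": 0,"turn": 0}]' --gripper 1.0

```text
time_s: 15.9
position: [0.546, -0.0768, 0.0804]
tcp_rot: [[1.0, 0.001, 0.0], [0.001, -1.0, -0.0], [0.0, 0.0, -1.0]]
force: [0.0, -0.5, -0.4]
opening: 1.003
```

Emit:
play_rows --series '[{"tx": 0,"ty": 0,"tz": 0,"turn": 0},{"tx": 0,"ty": 0,"tz": 0,"turn": 0},{"tx": 0,"ty": 0,"tz": 0,"turn": 0},{"tx": 0,"ty": 0,"tz": 0,"turn": 0},{"tx": 0,"ty": 0,"tz": 0,"turn": 0},{"tx": 0,"ty": 0,"tz": 0,"turn": 0},{"tx": 0,"ty": 0,"tz": 0,"turn": 0},{"tx": 0,"ty": 0,"tz": 0,"turn": 0}]' --gripper 0.45

```text
time_s: 16.7
position: [0.5469, -0.0772, 0.0807]
tcp_rot: [[1.0, 0.001, 0.003], [0.001, -1.0, -0.001], [0.003, 0.001, -1.0]]
force: [4.3, -0.5, 0.7]
opening: 0.628
```

Emit:
play_rows --series '[{"tx": 0,"ty": 0,"tz": 0.02,"turn": 0},{"tx": 0,"ty": 0,"tz": 0.04,"turn": 0},{"tx": 0,"ty": 0,"tz": 0.05,"turn": 0},{"tx": 0,"ty": 0,"tz": 0.03,"turn": 0},{"tx": 0,"ty": 0,"tz": 0,"turn": 0},{"tx": 0,"ty": 0,"tz": 0,"turn": 0}]' --gripper 0.45

```text
time_s: 17.3
position: [0.5434, -0.0761, 0.1906]
tcp_rot: [[1.0, 0.001, -0.005], [0.001, -1.0, 0.002], [-0.005, -0.002, -1.0]]
force: [0.2, -0.2, -8.8]
opening: 0.628
```

```bash
python3 st.py j 30; python3 -c "
import cv2
a=cv2.imread('pics/j_side.png')[110:310,200:440]; cv2.imwrite('pics/j2.png',cv2.resize(a,None,fx=3,fy=3))"
```

```text
t 18.85 pos [ 0.5456 -0.0768  0.1922] open 0.633 F [ 0.123  0.008 -7.876] [0.53 0.5  0.52] M [-0.0075 -0.1041 -0.0061] [0.029 0.027 0.033]
```

View pics/j2.png

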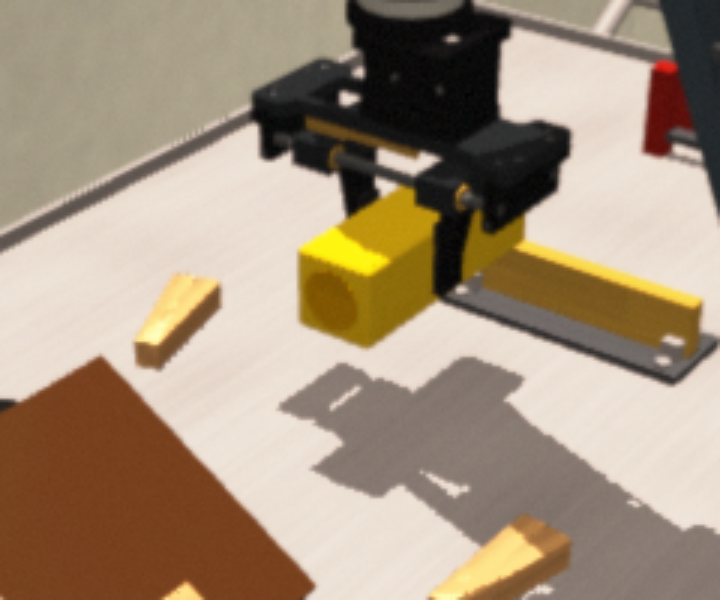

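Emit:
play_rows --series '[{"tx": -0.005,"ty": -0.02,"tz": 0,"turn": 0},{"tx": -0.01,"ty": -0.04,"tz": 0,"turn": 0},{"tx": -0.01,"ty": -0.05,"tz": 0,"turn": 0},{"tx": -0.003,"ty": -0.05,"tz": 0,"turn": 0},{"tx": 0,"ty": -0.05,"tz": 0,"turn": 0},{"tx": 0,"ty": -0.0325,"tz": 0,"turn": 0},{"tx": 0,"ty": 0,"tz": -0.03,"turn": 0},{"tx": 0,"ty": 0,"tz": -0.03,"turn": 0},{"tx": 0,"ty": 0,"tz": 0,"turn": 0},{"tx": 0,"ty": 0,"tz": 0,"turn": 0}]' --gripper 0.45

```text
time_s: 19.85
position: [0.523, -0.2705, 0.1439]
tcp_rot: [[1.0, 0.001, -0.001], [0.001, -1.0, 0.001], [-0.001, -0.001, -1.0]]
force: [0.1, 1.0, -7.8]
opening: 0.631
```

```bash
python3 st.py k 6; python3 -c "
import cv2
a=cv2.imread('pics/k_side.png')[110:250,320:460]; cv2.imwrite('pics/k2.png',cv2.resize(a,None,fx=4,fy=4))
a=cv2.imread('pics/k_top.png')[150:310,380:580]; cv2.imwrite('pics/k3.png',cv2.resize(a,None,fx=3.5,fy=3.5))"
```

```text
t 20.2 pos [ 0.5237 -0.2708  0.1452] open 0.633 F [-0.145 -0.372 -7.46 ] [0.57 0.33 0.46] M [-0.0219 -0.0837 -0.0046] [0.01  0.029 0.014]
```

View pics/k2.png

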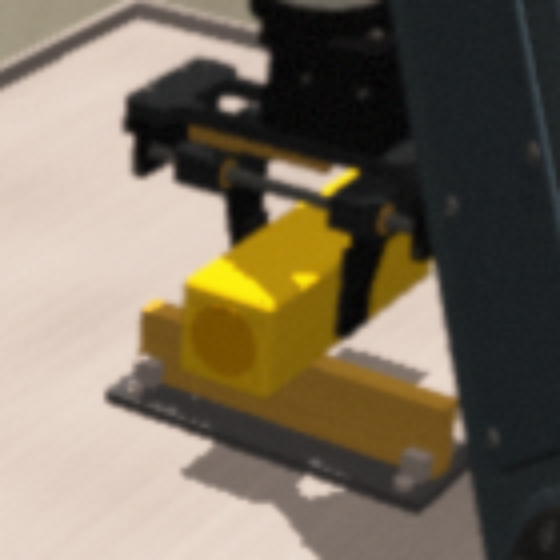

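View pics/k3.png

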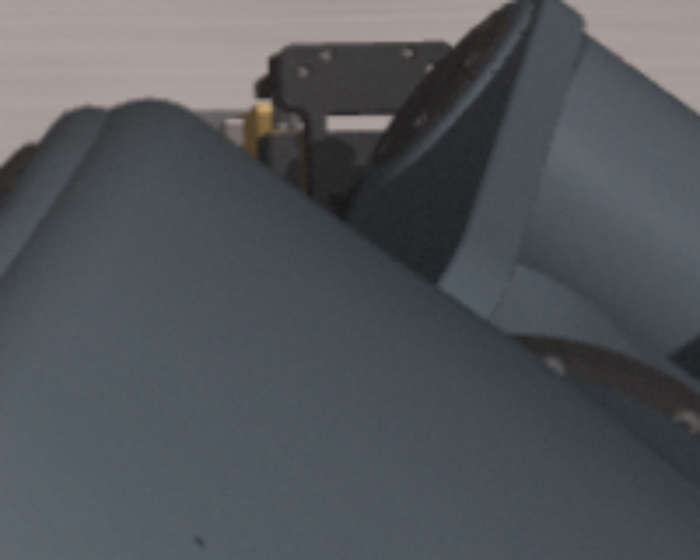

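Emit:
play_rows --series '[{"tx": 0,"ty": 0,"tz": -0.008,"turn": 0},{"tx": 0,"ty": 0,"tz": -0.007,"turn": 0},{"tx": 0,"ty": 0,"tz": 0,"turn": 0},{"tx": 0,"ty": 0,"tz": 0,"turn": 0}]' --gripper 0.45

```text
time_s: 20.6
position: [0.523, -0.2706, 0.1317]
tcp_rot: [[1.0, 0.001, -0.001], [0.001, -1.0, 0.001], [-0.001, -0.001, -1.0]]
force: [1.3, 0.0, -8.3]
opening: 0.637
```

Emit:
play_rows --series '[{"tx": 0,"ty": 0,"tz": -0.002,"turn": 0},{"tx": 0,"ty": 0,"tz": 0,"turn": 0},{"tx": 0,"ty": 0,"tz": 0,"turn": 0}]' --gripper 0.45

```text
time_s: 20.9
position: [0.5233, -0.2708, 0.1307]
tcp_rot: [[1.0, 0.001, 0.0], [0.001, -1.0, -0.0], [0.0, 0.0, -1.0]]
force: [-0.7, -0.3, -7.5]
opening: 0.625
```

Emit:
play_rows --series '[{"tx": 0,"ty": 0,"tz": -0.0015,"turn": 0},{"tx": 0,"ty": 0,"tz": 0,"turn": 0},{"tx": 0,"ty": 0,"tz": 0,"turn": 0}]' --gripper 0.45

```text
time_s: 21.2
position: [0.5233, -0.2708, 0.1306]
tcp_rot: [[1.0, 0.001, 0.0], [0.001, -1.0, -0.0], [0.0, 0.0, -1.0]]
force: [-4.0, 1.0, 4.7]
opening: 0.629
```

```bash
python3 st.py l 10
```

```text
t 21.75 pos [ 0.5233 -0.2708  0.1306] open 0.626 F [-3.27   1.919  6.132] [0.58 0.47 0.56] M [ 0.324   0.4079 -0.0038] [0.031 0.022 0.022]
```

Emit:
play_rows --series '[{"tx": 0,"ty": 0,"tz": 0.0007,"turn": 0},{"tx": 0,"ty": 0,"tz": 0,"turn": 0},{"tx": 0,"ty": 0,"tz": 0,"turn": 0}]' --gripper 0.45

```text
time_s: 22.05
position: [0.5233, -0.2708, 0.1306]
tcp_rot: [[1.0, 0.001, 0.0], [0.001, -1.0, -0.0], [0.0, 0.0, -1.0]]
force: [-3.0, 2.2, 5.9]
opening: 0.632
```

```bash
python3 st.py m 12
```

```text
t 22.7 pos [ 0.5233 -0.2708  0.1306] open 0.63 F [-2.992  1.812  5.656] [0.58 0.48 0.5 ] M [0.2884 0.3641 0.0119] [0.021 0.025 0.023]
```

Emit:
play_rows --series '[{"tx": 0,"ty": 0,"tz": 0.0012,"turn": 0},{"tx": 0,"ty": 0,"tz": 0,"turn": 0},{"tx": 0,"ty": 0,"tz": 0,"turn": 0}]' --gripper 0.45

```text
time_s: 23.0
position: [0.5233, -0.2708, 0.1306]
tcp_rot: [[1.0, 0.001, -0.0], [0.001, -1.0, 0.0], [-0.0, -0.0, -1.0]]
force: [-0.9, 0.5, -0.7]
opening: 0.63
```

```bash
python3 st.py n 12; python3 -c "
import cv2
a=cv2.imread('pics/n_side.png')[110:250,320:460]; cv2.imwrite('pics/n2.png',cv2.resize(a,None,fx=4,fy=4))"
```

```text
t 23.65 pos [ 0.5233 -0.2708  0.1307] open 0.633 F [-0.122  0.049 -4.563] [0.65 0.51 1.34] M [ 0.0172 -0.0431  0.0055] [0.039 0.058 0.025]
```

View pics/n2.png

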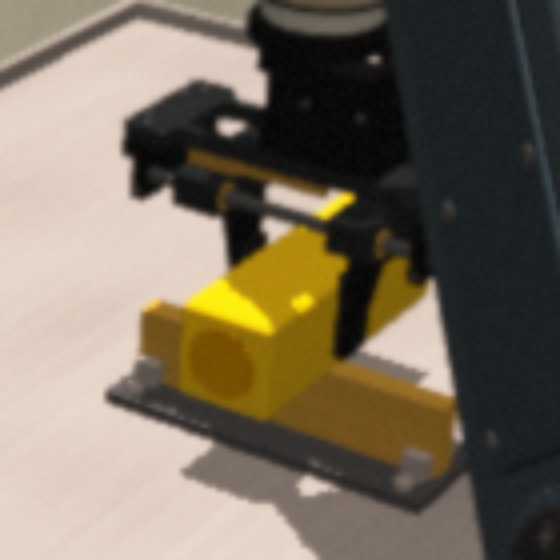

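```bash
cat > ov.py <<'E'
from rig import vision
from h import *
p=vision.capture('side')
im=p['pixels'][110:250,320:460]; S=5.5; im=cv2.resize(im,None,fx=S,fy=S,interpolation=cv2.INTER_CUBIC)
def d(P,col):
    for u in proj(p,P): 
        q=((u-[320,110]+.5)*S-.5); cv2.circle(im,tuple(int(round(v*16)) for v in q),32,col,-1,cv2.LINE_AA,4)
yt=-.2708
d([[.523-.0275-a,yt+b,.1307-.0697] for a in(.0,.015) for b in(-.0095,.0095)],(255,0,255))
d([[.523+a,yt+b,.05] for a in(-.095,.095) for b in(-.008,.008)],(0,255,0))
d([[.523+a,yt+b,.008] for a in(-.1,.1) for b in(-.035,.035)],(255,255,0))
cv2.imwrite('pics/ov.png',im)
E
python3 ov.py
```

```text
(no output)
```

View pics/ov.png

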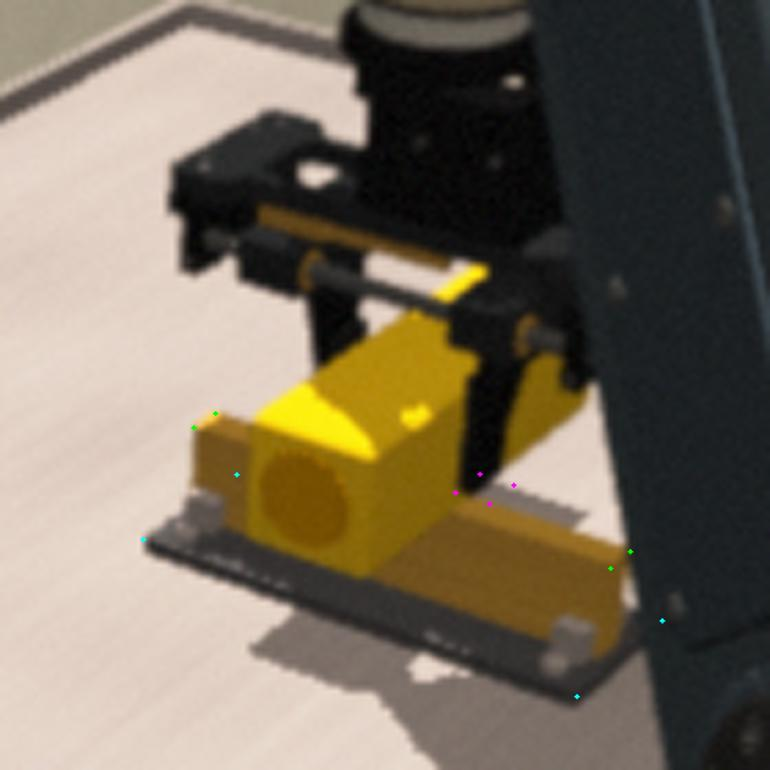

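Emit:
play_rows --series '[{"tx": 0,"ty": 0,"tz": 0,"turn": 0},{"tx": 0,"ty": 0,"tz": 0,"turn": 0},{"tx": 0,"ty": 0,"tz": 0,"turn": 0},{"tx": 0,"ty": 0,"tz": 0,"turn": 0},{"tx": 0,"ty": 0,"tz": 0,"turn": 0}]' --gripper 0.71

```text
time_s: 24.2
position: [0.5234, -0.2709, 0.1313]
tcp_rot: [[1.0, 0.001, 0.001], [0.001, -1.0, -0.0], [0.001, 0.0, -1.0]]
force: [0.3, 0.5, -0.1]
opening: 0.71
```

```bash
python3 st.py o 3; python3 ov.py
```

```text
t 24.4 pos [ 0.5233 -0.2708  0.131 ] open 0.706 F [0.175 0.097 0.173] [0.08 0.88 0.29] M [-0.0091 -0.0975 -0.0016] [0.019 0.019 0.022]
```

View pics/ov.png

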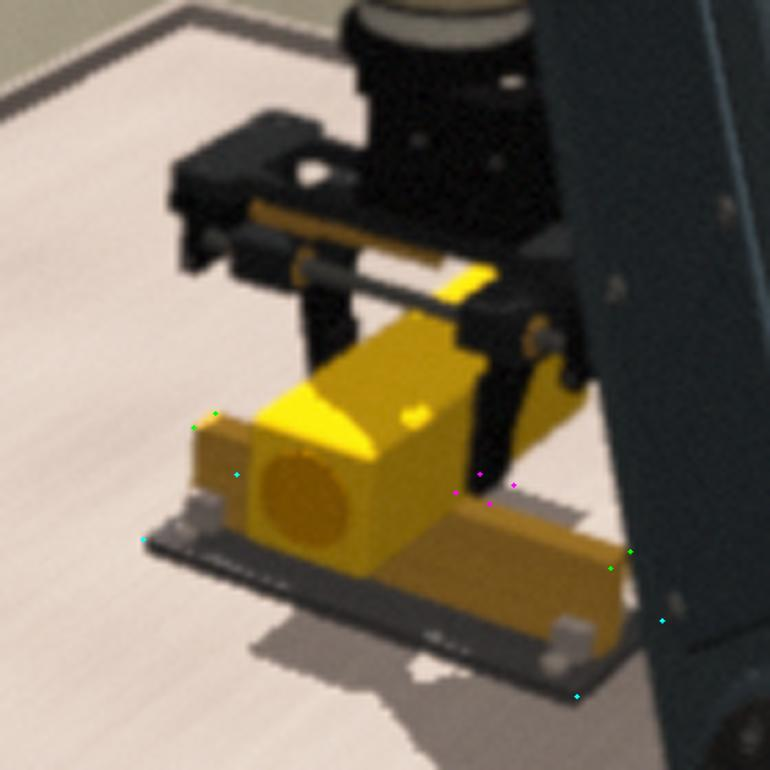

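Emit:
play_rows --series '[{"tx": 0,"ty": 0,"tz": 0,"turn": 0},{"tx": 0,"ty": 0,"tz": 0,"turn": 0},{"tx": 0,"ty": 0,"tz": 0,"turn": 0},{"tx": 0,"ty": 0,"tz": 0,"turn": 0},{"tx": 0,"ty": 0,"tz": 0.01,"turn": 0},{"tx": 0,"ty": 0,"tz": 0.02,"turn": 0},{"tx": 0,"ty": 0,"tz": 0.05,"turn": 0},{"tx": 0,"ty": 0,"tz": 0.05,"turn": 0},{"tx": 0,"ty": 0,"tz": 0.05,"turn": 0},{"tx": 0,"ty": 0,"tz": 0,"turn": 0}]' --gripper 0.95

```text
time_s: 25.45
position: [0.5259, -0.2726, 0.2818]
tcp_rot: [[1.0, 0.001, 0.011], [0.001, -1.0, -0.008], [0.011, 0.008, -1.0]]
force: [-0.1, -0.2, -0.1]
opening: 0.945
```

Emit:
play_rows --series '[{"tx": 0,"ty": -0.05,"tz": 0,"turn": 0},{"tx": 0,"ty": -0.05,"tz": 0,"turn": 0},{"tx": 0,"ty": -0.05,"tz": 0,"turn": 0},{"tx": 0,"ty": -0.05,"tz": 0,"turn": 0},{"tx": 0,"ty": -0.05,"tz": 0,"turn": 0},{"tx": 0,"ty": 0,"tz": 0,"turn": 0},{"tx": 0,"ty": 0,"tz": 0,"turn": 0}]' --gripper 0.95

```text
time_s: 26.15
position: [0.5225, -0.4712, 0.2739]
tcp_rot: [[1.0, -0.001, -0.001], [-0.001, -1.0, 0.002], [-0.001, -0.002, -1.0]]
force: [-0.0, 0.7, 0.2]
opening: 0.949
```

```bash
python3 st.py q 3; python3 ov.py; cp pics/ov.png pics/ov3.png;  python3 -c "
import cv2
a=cv2.imread('pics/q_top.png')[150:310,380:580]; cv2.imwrite('pics/q3.png',cv2.resize(a,None,fx=3.5,fy=3.5))"
```

```text
t 26.35 pos [ 0.5234 -0.4691  0.2749] open 0.949 F [0.069 0.375 0.419] [0.11 0.18 0.71] M [ 0.0067 -0.0764 -0.0095] [0.024 0.019 0.042]
```

View pics/ov3.png

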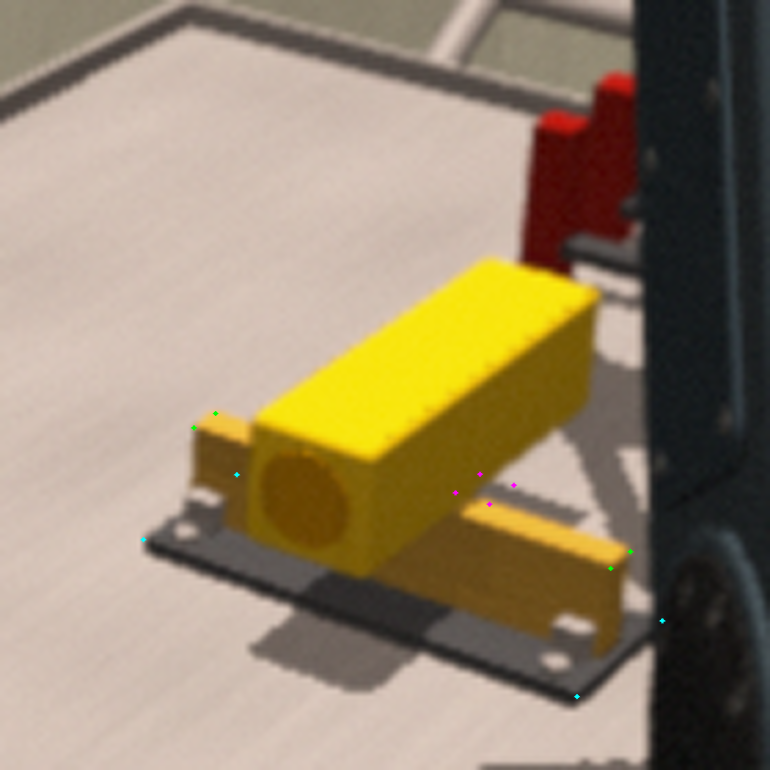

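View pics/q_top.png

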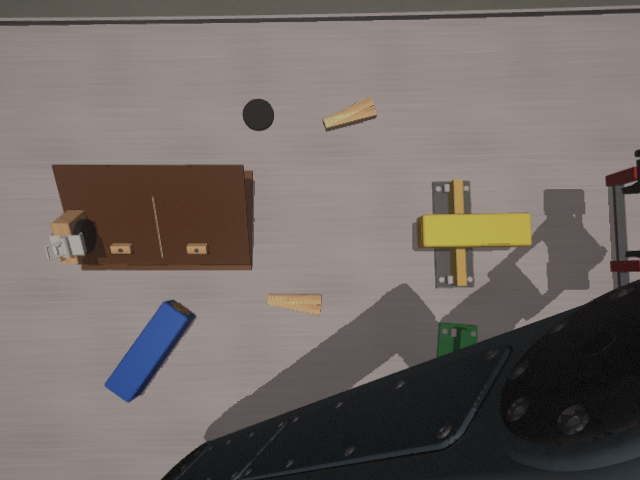

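Run:
```python
import pnp
from pnp import *
P=[('side',l,((u+.5)/5.5-.5+320,(v+.5)/5.5-.5+110)) for l,u,v in(('A',256,420),('B',376,461),('C',362,578),('D',246,530))]
L=[('side',l,((u+.5)/5.5-.5+320,(v+.5)/5.5-.5+110)) for l,u,v in(('B',600,295),('A',488,260),('C',588,405))]
x=solve(P,L,[.523,-.285,.0775])
# level reference
x2=x.copy()
from scipy.optimize import least_squares
p=V['side']; im=p['pixels'][110:250,320:460].copy(); im=cv2.resize(im,None,fx=5.5,fy=5.5,interpolation=cv2.INTER_CUBIC)
for pitch,col in((0,(255,0,255)),(-.06,(255,255,0))):
    B=box(.055,.18,-.0275,.0275)@(Rx(pitch)).T+np.array([.523,-.285,.0775])
    q=[(proj(p,B)-[320,110]+.5)*5.5-.5]; cv2.polylines(im,[np.round(cv2.convexHull(q[0].astype(np.float32))).astype(int)],True,col,1)
cv2.imwrite('pics/lv.png',im)
```

```text
centre [ 0.5634 -0.357   0.0339] ypr [-0.2 -0.4 -2.3] sd [0.0186 0.0291 0.0202] [2.6 2.8 1.9] res [ 0.3 -0.6 -0.3 -0.  -0.2  0.1  0.3  0.6 -0.1  0.1  0.2]
```

View pics/lv.png

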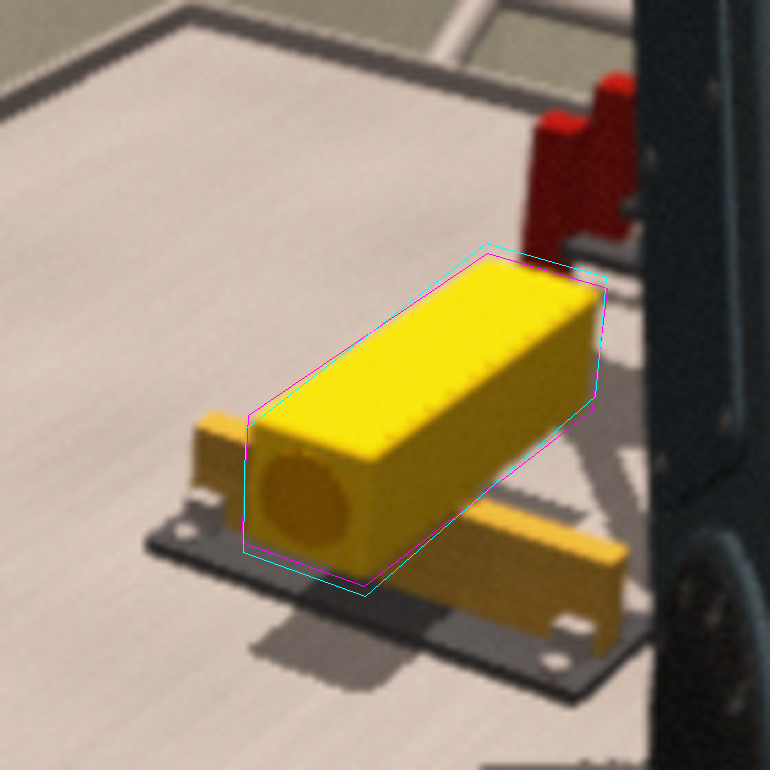

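```bash
python3 -c "
from rig import bot
print(bot.hand_in())"
```

```text
the job is handed in; nothing more can be done
None
```

The yellow head blank is lying square across the brass bar on its balance point. It stays there level by itself, and I've handed the job in at about 27 s of the 51 s allowed; no verdict was reported.

- **Finding the balance:** I lifted the blank off the jig. The wrist moment put the balance point about 13 mm from my grip, towards the end that was at the chrome clip. I set it flat on the cart and gripped it again at that spot. The moment along its length then read the same as with an empty gripper, good to about 1 mm.
- **Placing:** I lowered it onto the bar, opened the jaws slightly to check that it stayed put, then opened wide and moved away.
- **Last checks:** The force on the gripper was about zero. The blank had not moved about 2 s after release. Its outline in the side picture fits a level block at the right height. The wedges, rubber face and green look-alike bar looked unmoved.

Three readings were less clear:
- **Contact on the bar:** before release, the moments put the contact about 8 mm off centre, at one edge of the bar. The camera had the bar centred under the grip to within 1–2 mm. I took the reading as slight tilt in the grip, and the blank staying put after release supports that.
- **Final pose check:** the corner-based fit gave a near-level angle but a poor position, so I relied on the outline overlay instead.
- **Earlier fit in the air:** the outline fit of the blank while held in the air was also poor, and I did not use it.

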